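Eject the test cassette and trap it on the chute

ROBOT

A 6-joint arm with a two-finger parallel gripper is mounted at the origin on the work surface; the furniture and walls round the work are solid. World frame = base frame: x ahead of the robot, y to its left, z up, the work surface at z = 0. Lengths are in mm, angles in rad, forces in N, time in s.
With the tool pointing down it reaches from about 350 to 875 mm from the base axis. Payload 4.2 kg.
Tool frame: the origin (TCP) lies on the mounting face of the last link; the fingertips stand 173 mm ahead of it and the grasp point (between the pads) lies 155 mm ahead of it; z points along the fingers, y is the line along which they close (so a half turn about z gives the same grasp; the last joint's range is limited). The gripper opens to 85 mm and grips with 20 to 120 N. Pads are 22 mm wide; open, the fingers measure 114 mm over their backs; the gripper's body (76 mm by 85 mm) begins 54 mm behind the grasp point. The pads swing forward as they close: fully open they stand 13 mm farther back than shut.
Start: joints at [-1.091, 0.385, 0.008, 0, -1.194, -0.259], TCP at [136.9, -609.802, 404.712] pointing down, gripper open.
Joint ranges: [-3.14, 3.14], [-1.21, 2.06], [-1.07, 1.41], [-3.16, 2.05], [-2.99, -0.16], [-3.1, 3.1]. Speed limits (rad/s): [2.79, 2.79, 3.14, 3.14, 3.14, 3.14].

INTERFACE

Orientations are given as a unit quaternion [x, y, z, w].
In Python, from bench import arm gives the robot as it stands.
- The arm moves only by the tool carry_out, never from a script. Its argument "rows" is a list of rows, each a list of 7 numbers: the shift along the tool's x, y, z as a fraction of full scale, then the turn, a rotation vector about the tool's x, y, z as a fraction of full scale, then the opening, from -1 (shut) to 1 (fully open). A call has 1 to 12 rows; each row is the pose to reach, as a shift and turn from the pose commanded when the call began, along the tool's axes at that moment, turning the shorter way round; what a row does not reach only later rows make up. Full scale, the value 1, is 20 cm for a shift and pi rad for a turn. A row lasts 1/8 s, in which the tool goes at most 62.5 mm and 10.7 degrees, less where a joint would pass 70% of its speed; a pose out of reach is approached as far as the arm can. A call with a number of a shift or a turn outside -1 to 1 is refused whole. A call with a gripper value outside its range is refused whole. The fingers move at their own pace and stop on an object; the grip force is fixed at half the most. Time passes only in rows, so rows that repeat a pose let the fingers close. It gives the time, the measured TCP pose, the force, the opening and the grip force at its end, in the units of the state.
- arm.read_state(): the state, without advancing time (a new reading comes with each control period).
- arm.get_image(name): name is "scene" or "top" or "wrist"; returns (picture, depth): 400x640x3 uint8, red, green, blue; 400x640 float32, mm along the optical axis (not along the pixel's ray), 0 where there is no reading.
- arm.calibration(name): a dict with "mtx" (3x3 intrinsics, pixels), "cam_to_world" (4x4, takes a point from camera to world coordinates). Camera axes: x right, y up, looking along -z (the intrinsics and any distortion apply to the point x, -y, -z); pixel columns grow to the right and rows downward; lengths in mm; the calibration is good to about 2 mm. A picture is of the moment at which its call begins: read the wrist's pose just before it. calibration takes no time and is no camera call; for the wrist camera it gives the pose at the moment of the call.
- arm.job_done(): hands the job in; it is judged then, once.
The state is a dict: "clock": time; "joints": joint angles; "joint_vel": joint speeds; "joint_efforts": joint torques, N m; "position": TCP position; "ee_rot": TCP orientation; "contact_force": force on the tool from outside, world axes, zero at the start; "wrist_torque": the same for the moment, N m; "gripper_width": finger opening in mm; "grasp_force": force on a finger pad.
Only numpy, scipy, OpenCV 4.12 (cv2) and the standard library are available. Lean on these libraries where they do the work, as an engineer would, in place of code of your own. Each camera call takes 0.05 s, during which the arm holds its last target. There are 200 camera calls.

TASK

Press the blue eject key of the cassette reader all the way down with one finger, so that its spring pops the test cassette out, and with the other finger stop the cassette on the chute while its orange front face is over the green band, before it slides off the end. Finish while still holding: one finger keeps the key fully down, and the cassette rests flat and still against the other finger. Only press and block - do not grasp or lift the cassette, and leave the things round the reader alone.

Things in the scene. Friction and masses are not known exactly. Their poses are not given: they have to be found in the camera images.
- reader: White cassette reader fixed to the desk. Origin: on the desk under its outlet; own axes, mm, z up. Housing x 2..96, y -30..30, top z 72. It ejects along -x onto an open level chute: x 0..-75, floor z 22, y -17..17 between rails 3 wide (top z 27), green band at x -20..-55. Grey plinth x -80..100, y -32..62, top z 12. Blue eject key beside the chute, on its +y side.
- key_top (a point): Centre of the top of the blue eject key's flat cap, 26 (x) by 24 (y) mm, at x -45, y +46, z 48 of the reader when up; it moves with the key (z 38 fully down). Black key well under it, top z 28. Between cap and chute a low steel bar (y 23..30, top z 30) moves down with the key.
- key (a joint): Travel of the eject key in m: 0 up, 0.010 fully down at a hard stop. Its spring takes 2 N at the top, 5 N at the bottom, plus up to about 2 N of gate friction; it returns up when let go. A steel gate sill 8 mm high in front of the cassette sinks with it and frees the cassette at about 7 to 8 mm of travel.
- cassette: White test cassette, 56 (x) x 32 x 30 mm, about 40 g, loose, blue label on top, orange front face (-x). Origin: centre of its underside; axes parallel to the reader's. It starts inside the reader, underside at z 22, behind the gate. Once freed, a spring pusher drives it out along the chute at about 0.1 m/s with 1.5 to 2 N for 108 mm: off the chute's end unless stopped.
- cassette_front (a point): Centre of the cassette's orange front face, 15 mm above its underside; at the start at about x 0 of the reader.
- band_mid (a point): Centre of the green band on the chute floor (reader x -37.5, y 0, z 22); the band is 35 mm long along the chute.
- chute_end (a point): Middle of the chute's open end, on its floor (reader x -75, y 0, z 22).
- vial: Bystander: standing glass vial, 18 mm across, 36 mm high; origin under its centre.
- ampoule: Bystander: standing soft plastic saline ampoule, 18 mm across, 61 mm high; origin under its centre.
- tubes: Bystander: clear cup with pink-capped tubes, 49 mm across, 66 mm high; origin under its centre.

How it is judged (in metres and radians):
On the way:
1. a finger presses the key towards its stop while the cassette is still in the reader (value of joint key above 0.004 m and contact force between the fingers and key above 1 N and x of cassette_front in the frame of reader above -0.01 m).
At the end, for the whole second after the job is handed in: Through the last second a finger holds the key at least 7.5 of its 10 mm down (over 1 N); the cassette presses on a finger (over 0.2 N), at rest (under 10 mm/s), flat on the chute (tilt under 0.12 rad, within 5 mm of its floor), front face over the green band (2 mm grace) (value of joint key above 0.0075 m and contact force between the fingers and key above 1 N and contact force between the fingers and cassette above 0.2 N and x of cassette_front in the frame of reader between -0.057 and -0.018 m and z of cassette in the frame of reader between 0.018 and 0.027 m and angle between cassette's own z axis and vertical below 0.12 rad and linear speed of cassette below 0.01 m/s); the arm keeps its last pose, push and grip.
It fails at once if the cassette is lifted off the chute (z of cassette in the frame of reader above 0.032 m).
It fails at once if the cassette slides off the chute (z of cassette in the frame of reader below 0.012 m or x of cassette_front in the frame of reader below -0.1 m).
It fails at once if a thing standing round the reader is moved by over 20 mm (distance of any of vial, ampoule, tubes from where it was at the start of the episode above 0.02 m).
It also fails if it takes over 32 s, if anything falls off the work surface, if the arm or the gripper's body presses on something with over 40 N, if the wrist force passes 120 N, or if a joint passes its speed limit or range.

## Working session

There is one attempt and no reset: what is moved stays moved. The work goes in short steps, Python scripts to look and compute and a tool call to move; the robot and the scene stay as the last step left them, time stands still between calls to the robot, and variables do not carry over. Pictures are saved under pics/ and viewed, at most 10 in all, crops included, and the job is handed in when it is done.

Besides the shell and the picture viewer there is one more tool, called after ">>>" as name(argument=value, ...) on one line, values as JSON. carry_out: Moves the arm, as the interface text tells. Its arguments: {"type":"object","properties":{"rows":{"type":"array"}},"required":["rows"]}

```bash
mkdir -p pics; ls; cat > h.py <<'E'
from bench import arm
import numpy as np, cv2
def ray(name,uv,cal=None):
    c=cal or arm.calibration(name);K=np.array(c["mtx"]);T=np.array(c["cam_to_world"])
    d=np.linalg.inv(K)@np.array([uv[0],uv[1],1.]);d=np.array([d[0],-d[1],-d[2]])
    return T[:3,3],T[:3,:3]@d
def onz(name,uv,z,cal=None):
    o,d=ray(name,uv,cal);return o+d*(z-o[2])/d[2]
def blobs(im,lo,hi,amin=40):
    m=cv2.inRange(cv2.cvtColor(im,cv2.COLOR_RGB2HSV),np.array(lo),np.array(hi))
    cs,_=cv2.findContours(m,cv2.RETR_EXTERNAL,cv2.CHAIN_APPROX_NONE)
    return [(cv2.contourArea(c),cv2.minAreaRect(c)) for c in cs if cv2.contourArea(c)>amin]
E
python3 - <<'E'
from h import *
for n in("top","scene"):
    im,d=arm.get_image(n);cv2.imwrite(f"pics/{n}0.png",im[:,:,::-1]);np.save(n+"_d.npy",d);np.save(n+".npy",im)
    c=arm.calibration(n);print(n,c)
s=arm.read_state();print(s)
im=np.load("top.npy")
for nm,lo,hi in(("blue",(100,100,60),(130,255,255)),("green",(40,80,50),(85,255,255)),("orange",(5,130,100),(20,255,255))):
    print(nm,blobs(im,lo,hi))
E
```

```text
pics
top {'mtx': array([[438.86095203,   0.        , 325.15702447],
       [  0.        , 438.86095203, 191.70414968],
       [  0.        ,   0.        ,   1.        ]]), 'cam_to_world': array([[-7.93816798e-03,  9.97162721e-01, -7.48564867e-02,
         2.99839754e+02],
       [-9.99965997e-01, -8.08309240e-03, -1.63326319e-03,
         7.49307232e+01],
       [-2.23370106e-03,  7.48409762e-02,  9.97192980e-01,
         1.26227813e+03],
       [ 0.00000000e+00,  0.00000000e+00,  0.00000000e+00,
         1.00000000e+00]])}
scene {'mtx': array([[407.584999  ,   0.        , 321.76667703],
       [  0.        , 407.584999  , 201.72568648],
       [  0.        ,   0.        ,   1.        ]]), 'cam_to_world': array([[-6.37309496e-01,  4.13434451e-01, -6.50314202e-01,
        -3.91839405e+02],
       [-7.70607871e-01, -3.41546724e-01,  5.38060725e-01,
         6.85621912e+02],
       [ 3.40154848e-04,  8.44048453e-01,  5.36266812e-01,
         7.10243077e+02],
       [ 0.00000000e+00,  0.00000000e+00,  0.00000000e+00,
         1.00000000e+00]])}
{'clock': 0.1, 'joints': array([-1.09140736e+00,  3.85470179e-01,  6.76352931e-03, -4.34020320e-04,
       -1.19403181e+00, -2.58581270e-01]), 'joint_vel': array([ 0.00040382, -0.00209825,  0.00374818,  0.00149157,  0.00111131,
       -0.00019771]), 'joint_efforts': array([-8.33311242e-05, -3.93318808e+01,  1.88930637e+01,  4.19799596e+00,
       -2.57440814e-03,  5.67423868e-06]), 'position': array([ 136.86573877, -609.63792147,  403.73692527]), 'ee_rot': array([-1.10100096e-01,  9.93920010e-01,  9.78460717e-04, -1.62099360e-04]), 'contact_force': array([ 0.17964536, -0.64855892,  0.04020816]), 'wrist_torque': array([ 0.03645135, -0.05421371, -0.05276994]), 'grasp_force': 0.0, 'gripper_width': 85.309342196394}
blue [(71.5, ((353.5, 167.0), (8.0, 9.0), 90.0))]
green [(106.5, ((387.0, 184.0), (8.0, 16.0), 90.0)), (147.5, ((355.0, 184.0), (14.0, 12.0), 90.0))]
orange []
```

View pics/top0.png

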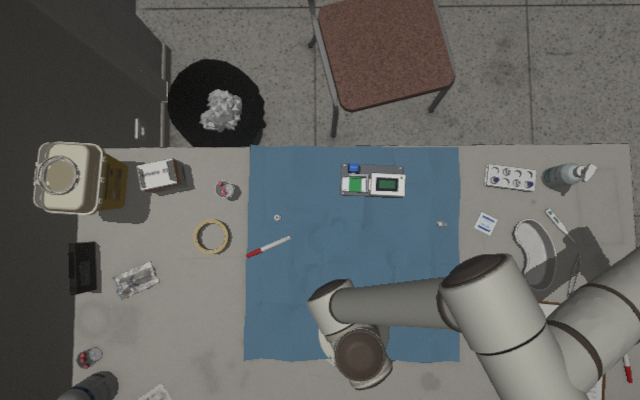

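View pics/scene0.png

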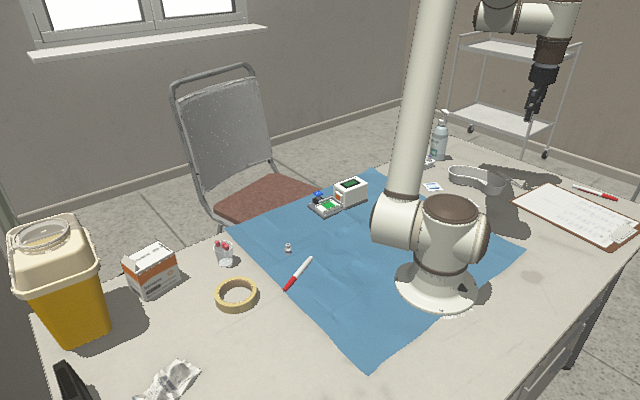

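The top view shows the reader at columns 342–405, rows 163–197. The blue key is at (353,167) and the green band at (355,184), so it ejects to image-left. The scene view shows the same layout, with the sides clear for the gripper.

```bash
python3 - <<'E'
from h import *
im=np.load("top.npy");d=np.load("top_d.npy")
print("key",onz("top",(353.5,167),48),"band",onz("top",(355,184),22))
for c in((341.5,164),(341.5,196),(369,197.5),(405,198),(405,167)):print(c,onz("top",c,12 if c[0]<350 else 72),d[int(c[1]),int(c[0])])
for n,c in(("tubes",(226,190)),("vial",(277,217)),("amp",(442,224))):print(n,onz("top",c,30),)
cv2.imwrite("pics/crop.png",cv2.resize(im[140:250,200:470],None,fx=2.9,fy=2.9,interpolation=cv2.INTER_CUBIC)[:,:,::-1])
E
```

```text
key [459.37032563  -2.59067025  48.        ] band [414.17806725  -7.88552462  22.        ]
(341.5, 164) [473.05461507  29.43774956  12.        ] 1259.2952
(341.5, 196) [381.01943763  30.42487292  12.        ] 1259.6987
(369, 197.5) [372.43678793 -42.09170393  72.        ] 1256.7438
(405, 198) [ 370.28711537 -139.8148335    72.        ] 1264.8329
(405, 167) [ 455.05979691 -141.64179572   72.        ] 1267.0815
tubes [399.42417706 356.33202342  30.        ]
vial [322.30210753 212.55940247  30.        ]
amp [ 299.05570956 -249.32748647   30.        ]
```

View pics/crop.png

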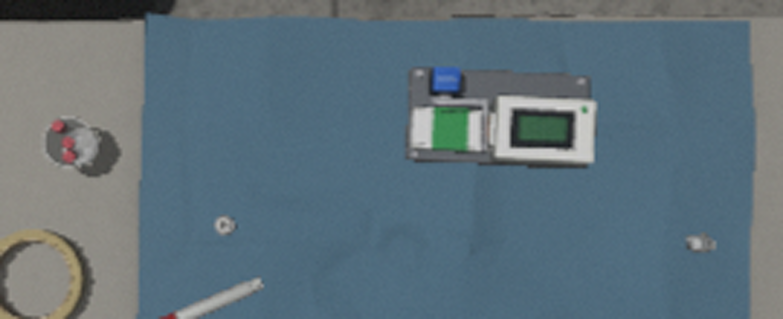

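```bash
cat >> h.py <<'E'
from scipy.spatial.transform import Rotation as R
def plan(p,q,P,Q):
    """shift (fraction) and turn (fraction) from pose p,q to P,Q(R)"""
    r=R.from_quat(q);return np.round(r.inv().apply(np.array(P)-p)/200,4),np.round((r.inv()*Q).as_rotvec()/np.pi,4)
def tool(yaw,tilt=0):
    """tool y at world angle yaw deg, z down; then tilt deg about tool x"""
    a=np.radians(yaw);y=np.array([np.cos(a),np.sin(a),0]);z=np.array([0,0,-1.]);x=np.cross(y,z)
    return R.from_matrix(np.c_[x,y,z])*R.from_euler('x',tilt,degrees=True)
E
python3 - <<'E'
from h import *
s=arm.read_state()
print(plan(s["position"],s["ee_rot"],[435,0,330],tool(179)))
E
```

```text
(array([-2.1217,  2.6473,  0.3737]), array([ 6.000e-04,  4.000e-04, -4.242e-01]))
```

>>> carry_out(rows=[[-0.71,0.88,0.12,0,0,0,-0.15],[-0.71,0.88,0.12,0,0,0,-0.15],[-0.71,0.88,0.12,0,0,0,-0.15],[-0.71,0.88,0.12,0,0,0,-0.15],[-0.71,0.88,0.12,0,0,0,-0.15]])

```text
clock: 0.72
position: [237.4, -404.9, 380.5]
ee_rot: [-0.112, 0.994, 0.0, -0.0]
contact_force: [-0.5, 0.0, -1.4]
gripper_width: 36.3
grasp_force: 0.0
```

>>> carry_out(rows=[[-0.71,0.88,0.12,0,0,0,-0.15],[-0.71,0.88,0.12,0,0,0,-0.15],[-0.71,0.88,0.12,0,0,0,-0.15],[-0.71,0.88,0.12,0,0,0,-0.15],[-0.71,0.88,0.12,0,0,0,-0.15]])

```text
clock: 1.35
position: [337.9, -203.0, 356.7]
ee_rot: [-0.112, 0.994, -0.0, -0.0]
contact_force: [-0.5, 0.0, 0.6]
gripper_width: 35.9
grasp_force: 0.0
```

>>> carry_out(rows=[[-0.7,0.88,0.12,0,0,-0.424,-0.15],[-0.7,0.88,0.12,0,0,-0.424,-0.15],[-0.7,0.88,0.12,0,0,-0.424,-0.15],[-0.7,0.88,0.12,0,0,-0.424,-0.15],[-0.7,0.88,0.12,0,0,-0.424,-0.15],[-0.7,0.88,0.12,0,0,-0.424,-0.15],[-0.7,0.88,0.12,0,0,-0.424,-0.15],[-0.7,0.88,0.12,0,0,-0.424,-0.15],[-0.7,0.88,0.12,0,0,-0.424,-0.15]])

```text
clock: 2.48
position: [435.2, -2.5, 332.7]
ee_rot: [-0.699, 0.715, -0.0, -0.0]
contact_force: [-0.1, -0.1, -0.2]
gripper_width: 36.3
grasp_force: 0.0
```

```bash
python3 - <<'E'
from h import *
s=arm.read_state();print(s["clock"],s["position"],s["gripper_width"],R.from_quat(s["ee_rot"]).as_matrix().round(3),s["contact_force"])
import pickle
cal=arm.calibration("wrist");im,d=arm.get_image("wrist");cv2.imwrite("pics/w1.png",im[:,:,::-1])
pickle.dump((cal,im,d),open("w1.pkl","wb"));print(cal)
for nm,lo,hi in(("blue",(100,130,60),(130,255,255)),("green",(40,80,50),(85,255,255)),("orange",(5,130,100),(20,255,255))):
    print(nm,blobs(im,lo,hi,200))
E
```

```text
2.475 [435.20705835  -2.49583983 332.6803506 ] 36.298482834950086 [[-0.022 -1.    -0.   ]
 [-1.     0.022 -0.   ]
 [ 0.     0.    -1.   ]] [-0.11603274 -0.06923    -0.23807664]
{'mtx': array([[323.88589618,   0.        , 324.46190248],
       [  0.        , 323.88589618, 209.84054507],
       [  0.        ,   0.        ,   1.        ]]), 'cam_to_world': array([[-9.99742239e-01, -2.18813589e-02, -6.05487934e-03,
         4.32699664e+02],
       [ 2.27030944e-02, -9.65365074e-01, -2.59913145e-01,
        -6.85518417e+01],
       [-1.57916230e-04, -2.59983614e-01,  9.65613015e-01,
         3.02337928e+02],
       [ 0.00000000e+00,  0.00000000e+00,  0.00000000e+00,
         1.00000000e+00]])}
blue [(864.5, ((293.5, 205.0), (32.0, 29.0), 90.0))]
green [(1702.0, ((348.9792175292969, 193.10272216796875), (47.247779846191406, 39.424842834472656), 1.9749339818954468)), (2339.5, ((361.3191833496094, 84.615966796875), (34.656707763671875, 72.4095458984375), 2.862405300140381))]
orange []
```

View pics/w1.png

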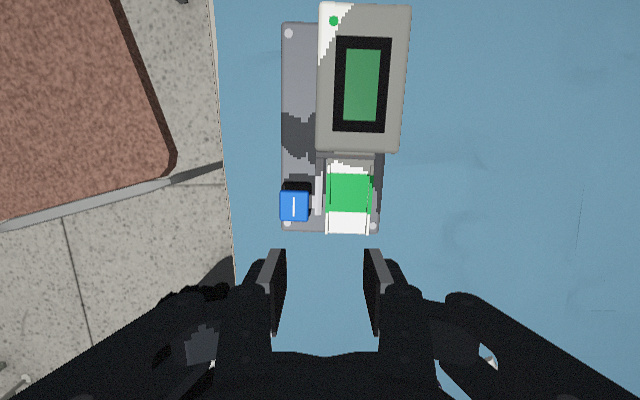

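The wrist view shows the reader upright in the image. The key cap is at (294,205), the band at (349,193), and the finger pads are below at columns 285 and 365. The reader is turned about 2–3° from the tool.

```bash
python3 - <<'E'
from h import *
import pickle
cal,im,d=pickle.load(open("w1.pkl","rb"))
f=lambda uv,z:onz(0,uv,z,cal)[:2].round(1)
hsv=cv2.cvtColor(im,cv2.COLOR_RGB2HSV)
def rect(lo,hi,z,sl):
    m=np.zeros(hsv.shape[:2],np.uint8);m[sl]=cv2.inRange(hsv,np.array(lo),np.array(hi))[sl]
    c=max(cv2.findContours(m,0,1)[0],key=cv2.contourArea)[:,0,:]
    w=np.array([f(p,z) for p in c],np.float32);return cv2.minAreaRect(w)
print("band",rect((40,80,50),(85,255,255),22,np.s_[160:240,310:390]))
for z in(48,):print("key all blue",rect((100,130,60),(130,255,255),z,np.s_[160:240,260:320]))
print("blue column 285 V:",[(r,*im[r,285]) for r in range(184,226,2)])
for n,uv,z in(("plinth NL",(284,22),12),("plinth BL",(282,231),12),("plinth BR",(380,232),12),("house top TL",(319,4),72),("TR",(411,6),72),("BR",(399,153),72),("BL",(317,151),72)):print(n,f(uv,z))
def pt(r,c):
    dd=d[r,c];K=cal["mtx"];v=np.array([(c-K[0,2])/K[0,0]*dd,-(r-K[1,2])/K[1,1]*dd,-dd,1]);return (cal["cam_to_world"]@v)[:3].round(1)
for n,rc in(("key",(200,293)),("band",(193,349)),("house",(145,350)),("finL",(253,280)),("finR",(253,370))):print(n,pt(*rc))
E
```

```text
band ((412.6638488769531, -7.700769424438477), (35.5174560546875, 41.38618087768555), 86.8201675415039)
key all blue ((459.18310546875, -4.5035200119018555), (26.197330474853516, 23.753461837768555), 86.53155517578125)
blue column 285 V: [(184, np.uint8(19), np.uint8(19), np.uint8(15)), (186, np.uint8(21), np.uint8(24), np.uint8(22)), (188, np.uint8(17), np.uint8(17), np.uint8(9)), (190, np.uint8(22), np.uint8(68), np.uint8(129)), (192, np.uint8(68), np.uint8(137), np.uint8(217)), (194, np.uint8(81), np.uint8(152), np.uint8(231)), (196, np.uint8(90), np.uint8(157), np.uint8(233)), (198, np.uint8(80), np.uint8(153), np.uint8(231)), (200, np.uint8(77), np.uint8(150), np.uint8(230)), (202, np.uint8(80), np.uint8(152), np.uint8(229)), (204, np.uint8(77), np.uint8(153), np.uint8(230)), (206, np.uint8(80), np.uint8(152), np.uint8(230)), (208, np.uint8(80), np.uint8(151), np.uint8(230)), (210, np.uint8(80), np.uint8(153), np.uint8(230)), (212, np.uint8(76), np.uint8(152), np.uint8(230)), (214, np.uint8(80), np.uint8(150), np.uint8(230)), (216, np.uint8(77), np.uint8(152), np.uint8(229)), (218, np.uint8(80), np.uint8(152), np.uint8(231)), (220, np.uint8(82), np.uint8(137), np.uint8(209)), (222, np.uint8(224), np.uint8(224), np.uint8(225)), (224, np.uint8(224), np.uint8(225), np.uint8(227))]
plinth NL [ 463.5 -147.3]
plinth BL [475.1  29.4]
plinth BR [382.5  32.5]
house top TL [ 434.5 -140.7]
TR [ 376.6 -138.2]
BR [380.8 -46.7]
BL [438.4 -49.4]
key [459.4  -9.2  49.2]
band [412.5  -8.3  23.2]
house [415.2 -53.   71.3]
finL [453.4 -14.1 170.8]
finR [414.3 -13.8 172.2]
```

```bash
cat >> h.py <<'E'
O=np.array([410.9,-46,0]);RX=np.array([-.0523,-.9986,0]);RY=np.array([.9986,-.0523,0]);Q=tool(177,12)
def tcp(x,y,z,L=168):
    return O+RX*x+RY*y+np.array([0,0,z])-L*Q.as_matrix()[:,2]
E
python3 - <<'E'
from h import *
print(Q.as_matrix().round(3))
s=arm.read_state();P=tcp(-43,21.5,70);print(P,plan(s["position"],s["ee_rot"],P,Q))
E
```

```text
[[-0.052 -0.977  0.208]
 [-0.999  0.051 -0.011]
 [ 0.    -0.208 -0.978]]
[399.73750515  -2.3565988  234.32879692] (array([0.0038, 0.177 , 0.4918]), array([0.0667, 0.001 , 0.0099]))
```

>>> carry_out(rows=[[0.004,0.177,0.49,0.0667,0.001,0.01,-0.15],[0.004,0.177,0.49,0.0667,0.001,0.01,-0.15],[0.004,0.177,0.49,0.0667,0.001,0.01,-0.15],[0.004,0.177,0.49,0.0667,0.001,0.01,-0.15]])

```text
clock: 3.02
position: [398.8, -2.4, 233.9]
ee_rot: [-0.685, 0.721, -0.075, 0.07]
contact_force: [0.2, 0.0, 0.5]
gripper_width: 36.5
grasp_force: 0.0
```

```bash
python3 - <<'E'
from h import *
import pickle
s=arm.read_state();P=tcp(-43,21.5,70);print(s["clock"],s["position"],P,s["contact_force"],s["gripper_width"])
cal=arm.calibration("wrist");im,d=arm.get_image("wrist");pickle.dump((cal,im,d),open("w2.pkl","wb"))
cv2.imwrite("pics/w2.png",im[:,:,::-1])
# project expected key cap centre, tip corners
K=cal["mtx"];Ti=np.linalg.inv(cal["cam_to_world"])
def px(w):
    v=Ti@np.r_[w,1];return (K[0,0]*v[0]/-v[2]+K[0,2]).round(),(K[1,1]*-v[1]/-v[2]+K[1,2]).round()
print("key",px(O+RX*-45+RY*46+[0,0,48]))
M=Q.as_matrix()
for L in(160,168,173):print(L,[px(np.array(s["position"])+M@[tx,ty,L]) for tx,ty in((11,-18),(11,-32.6),(11,18),(11,32.6))])
E
```

```text
3.025 [398.78546919  -2.41911104 233.91231278] [399.73750515  -2.3565988  234.32879692] [0.17815998 0.03355493 0.49711407] 36.45039735034394
key (np.float64(284.0), np.float64(253.0))
160 [(np.float64(280.0), np.float64(255.0)), (np.float64(246.0), np.float64(255.0)), (np.float64(363.0), np.float64(255.0)), (np.float64(397.0), np.float64(255.0))]
168 [(np.float64(282.0), np.float64(248.0)), (np.float64(250.0), np.float64(248.0)), (np.float64(361.0), np.float64(248.0)), (np.float64(393.0), np.float64(248.0))]
173 [(np.float64(283.0), np.float64(244.0)), (np.float64(252.0), np.float64(244.0)), (np.float64(360.0), np.float64(244.0)), (np.float64(391.0), np.float64(244.0))]
```

View pics/w2.png

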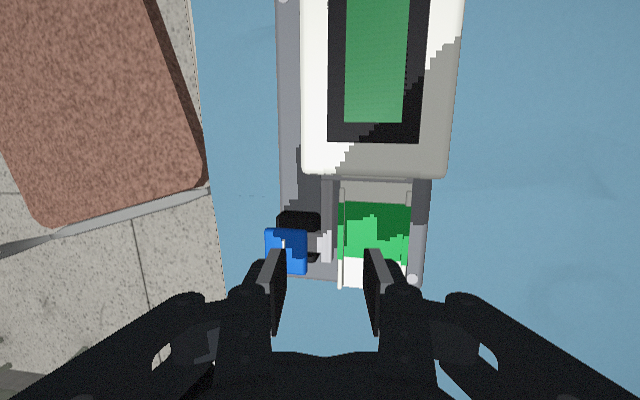

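The cap is centred at about (286,251), against a prediction of (284,253). The tips are at row 249, which puts the fingertips about 167 mm from the TCP. The channel lies under the right finger. I'll widen to about 42 mm and descend.

```bash
python3 - <<'E'
from h import *
s=arm.read_state()
print(s["contact_force"])
# commanded pose assumed = earlier plan target (rounded)
for z in (50,44,40,36,34,33):
  P=tcp(-43,22,z,166);print(z,P.round(1),plan(s["position"],s["ee_rot"],P,Q))
E
```

```text
[0.75783806 0.08100682 0.49702304]
50 [400.7  -2.4 212.4] (array([0.0022, 0.0202, 0.111 ]), array([-0.0001,  0.0001,  0.0007]))
44 [400.7  -2.4 206.4] (array([0.0022, 0.0264, 0.1403]), array([-0.0001,  0.0001,  0.0007]))
40 [400.7  -2.4 202.4] (array([0.0022, 0.0306, 0.1599]), array([-0.0001,  0.0001,  0.0007]))
36 [400.7  -2.4 198.4] (array([0.0022, 0.0347, 0.1794]), array([-0.0001,  0.0001,  0.0007]))
34 [400.7  -2.4 196.4] (array([0.0022, 0.0368, 0.1892]), array([-0.0001,  0.0001,  0.0007]))
33 [400.7  -2.4 195.4] (array([0.0022, 0.0378, 0.1941]), array([-0.0001,  0.0001,  0.0007]))
```

>>> carry_out(rows=[[0.002,0.018,0.1,0,0,0,0.0],[0.002,0.02,0.111,0,0,0,0.0],[0.002,0.02,0.111,0,0,0,0.0],[0.002,0.02,0.111,0,0,0,0.0]])

```text
clock: 3.58
position: [402.2, -2.3, 215.2]
ee_rot: [-0.685, 0.721, -0.075, 0.073]
contact_force: [-0.6, -0.3, 1.1]
gripper_width: 42.6
grasp_force: 0.0
```

```bash
python3 - <<'E'
from h import *
import pickle
s=arm.read_state();P=tcp(-43,22,50,166);print(s["clock"],s["position"],P,s["contact_force"],s["gripper_width"])
im,d=arm.get_image("wrist")
cv2.imwrite("pics/w3.png",im[:,:,::-1])
E
```

```text
3.575 [402.18156323  -2.2515738  215.23954625] [400.65205866  -2.40451131 212.37250172] [-0.61500133 -0.33157232  1.14846856] 42.63668558490063
```

View pics/w3.png

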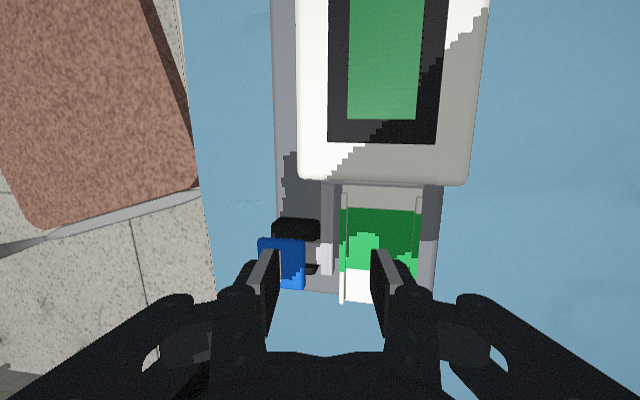

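The left finger's edge (270–280,250) is over the cap (258–305), and the right finger (370–388) is over the band inside the chute. Now lowering straight down.

>>> carry_out(rows=[[0,0.005,0.025,0,0,0,0],[0,0.01,0.047,0,0,0,0],[0,0.01,0.047,0,0,0,0],[0,0.01,0.047,0,0,0,0]])

```text
clock: 4.12
position: [404.0, -3.3, 209.8]
ee_rot: [-0.686, 0.721, -0.071, 0.07]
contact_force: [-1.0, 0.7, 2.0]
gripper_width: 42.8
grasp_force: 0.8
```

>>> carry_out(rows=[[0,0.005,0.025,0,0,0,0],[0,0.007,0.035,0,0,0,0],[0,0.007,0.035,0,0,0,0],[0,0.007,0.035,0,0,0,0],[0,0.007,0.035,0,0,0,0]])

```text
clock: 4.75
position: [405.8, -4.1, 206.3]
ee_rot: [-0.686, 0.721, -0.068, 0.068]
contact_force: [-1.7, 1.3, 2.5]
gripper_width: 42.8
grasp_force: 1.3
```

```bash
python3 - <<'E'
from h import *
s=arm.read_state();print(s["clock"],s["position"],s["contact_force"],s["gripper_width"],s["wrist_torque"])
im,d=arm.get_image("wrist")
cv2.imwrite("pics/w4.png",im[:,:,::-1])
E
```

```text
4.75 [405.79686589  -4.07756927 206.25279803] [-1.69446795  1.30107823  2.45623771] 42.79044565842956 [0.32226398 0.65163119 0.12901982]
```

View pics/w4.png

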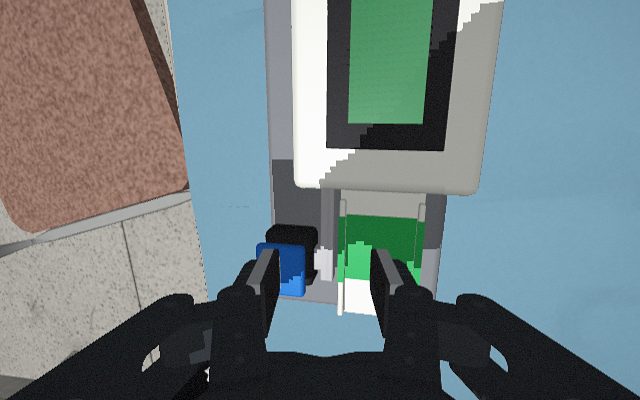

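Contact is made and the cap is going down under the left finger at (280,250). The arm gives about 10 mm at 3 N, so I'll press further and correct the drift in +x.

>>> carry_out(rows=[[0,0.015,0.02,0,0,0,0],[0,0.025,0.04,0,0,0,0],[0,0.025,0.04,0,0,0,0],[0,0.025,0.04,0,0,0,0]])

```text
clock: 5.3
position: [406.0, -4.4, 202.8]
ee_rot: [-0.687, 0.721, -0.065, 0.068]
contact_force: [3.2, -0.1, 4.6]
gripper_width: 42.8
grasp_force: 3.0
```

>>> carry_out(rows=[[0,0.004,0.02,0,0,0,0],[0,0.008,0.04,0,0,0,0],[0,0.008,0.04,0,0,0,0],[0,0.008,0.04,0,0,0,0]])

```text
clock: 5.8
position: [407.5, -5.1, 200.7]
ee_rot: [-0.687, 0.72, -0.063, 0.069]
contact_force: [-12.8, 3.9, 37.3]
gripper_width: 42.6
grasp_force: 19.0
```

```bash
python3 - <<'E'
from h import *
s=arm.read_state();print(s["clock"],s["position"],s["contact_force"],s["gripper_width"],s["wrist_torque"])
im,d=arm.get_image("wrist")
cv2.imwrite("pics/w5.png",im[:,:,::-1])
E
```

```text
5.8 [407.52678416  -5.0649682  200.73624873] [-12.76990516   3.88226726  37.29167893] 42.60506732342854 [0.88728978 1.16479801 0.24936962]
```

View pics/w5.png

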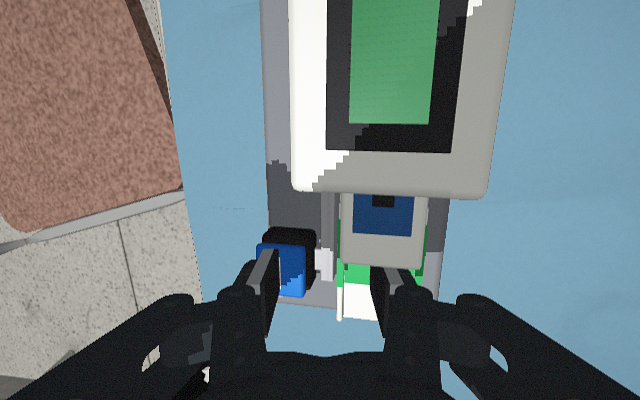

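The cassette is out, with its front edge at row 268 by the right finger, and the key is on its stop (37 N). I'll ease off slightly and hold.

>>> carry_out(rows=[[0,-0.001,-0.005,0,0,0,0],[0,-0.001,-0.005,0,0,0,0],[0,-0.001,-0.005,0,0,0,0],[0,-0.001,-0.005,0,0,0,0]])

```text
clock: 6.35
position: [407.5, -5.1, 201.2]
ee_rot: [-0.687, 0.721, -0.063, 0.068]
contact_force: [-9.9, 3.4, 30.1]
gripper_width: 43.1
grasp_force: 15.5
```

```bash
python3 - <<'E'
from h import *
for i in range(6):
    cal=arm.calibration("wrist");im,d=arm.get_image("wrist")
    s=arm.read_state();
    b=blobs(im,(100,130,60),(130,255,255),300)
    print(round(s["clock"],3),s["position"].round(1),s["contact_force"].round(1),[(a,np.round(r[0],1)) for a,r in b])
cv2.imwrite("pics/w6.png",im[:,:,::-1])
K=cal["mtx"];T=cal["cam_to_world"]
def pt(r,c):
    dd=d[r,c];v=np.array([(c-K[0,2])/K[0,0]*dd,-(r-K[1,2])/K[1,1]*dd,-dd,1]);w=(T@v)[:3]
    return [round(float(x),1) for x in((w-O)@RX,(w-O)@RY,w[2])]
for c in(350,385,415):
    print(c,[(r,pt(r,c)) for r in range(215,285,6)])
print("key cap",pt(265,292),pt(280,292))
E
```

```text
6.4 [407.5  -5.1 201.2] [-9.8  2.7 29. ] [(1411.0, array([280.5, 269.5])), (1945.0, array([382.2, 214.3]))]
6.45 [407.5  -5.1 201.1] [-10.8   3.1  28.5] [(1410.5, array([280.5, 269.5])), (1940.5, array([382.3, 214.4]))]
6.5 [407.5  -5.1 201.2] [-9.9  3.1 29.2] [(1406.5, array([280.5, 269.5])), (1940.5, array([382.3, 214.4]))]
6.55 [407.5  -5.1 201.2] [-10.3   3.3  28.1] [(1412.0, array([280.5, 269.5])), (1940.5, array([382.2, 214.3]))]
6.6 [407.5  -5.1 201.2] [-9.6  4.3 29. ] [(1407.5, array([280.5, 269.5])), (1940.0, array([382.2, 214.3]))]
6.65 [407.5  -5.1 201.1] [-9.9  3.4 28.8] [(1411.0, array([280.5, 269.5])), (1943.5, array([382.2, 214.3]))]
350 [(215, [-9.9, 11.5, 54.4]), (221, [-12.5, 11.5, 53.4]), (227, [-15.2, 11.5, 52.6]), (233, [-17.6, 11.4, 52.8]), (239, [-20.0, 11.4, 52.8]), (245, [-22.5, 11.3, 52.8]), (251, [-24.9, 11.2, 53.1]), (257, [-27.6, 11.2, 52.8]), (263, [-29.8, 11.1, 53.5]), (269, [-47.5, 14.0, 22.8]), (275, [-51.1, 14.0, 22.2]), (281, [-53.7, 13.8, 23.6])]
385 [(215, [-9.1, -1.4, 54.2]), (221, [-11.7, -1.6, 53.5]), (227, [-14.1, -1.7, 53.4]), (233, [-16.6, -1.8, 53.0]), (239, [-18.4, -1.9, 54.5]), (245, [-21.5, -2.1, 52.8]), (251, [-23.6, -2.2, 53.6]), (257, [-26.5, -2.3, 52.6]), (263, [-29.0, -2.5, 52.8]), (269, [-30.8, -2.6, 54.2]), (275, [-30.6, -2.6, 59.7]), (281, [-31.3, -2.7, 63.1])]
415 [(215, [-9.1, -12.3, 52.2]), (221, [-11.4, -12.5, 52.1]), (227, [-13.6, -12.6, 52.7]), (233, [-15.9, -12.7, 52.9]), (239, [-18.4, -13.0, 52.5]), (245, [-20.6, -13.1, 53.0]), (251, [-23.5, -13.4, 51.6]), (257, [-25.4, -13.5, 52.9]), (263, [-27.8, -13.6, 53.2]), (269, [-42.3, -16.7, 27.5]), (275, [-45.1, -16.9, 28.1]), (281, [-35.3, -14.2, 53.2])]
key cap [-40.5, 39.5, 38.2] [-48.4, 39.8, 37.7]
```

View pics/w6.png

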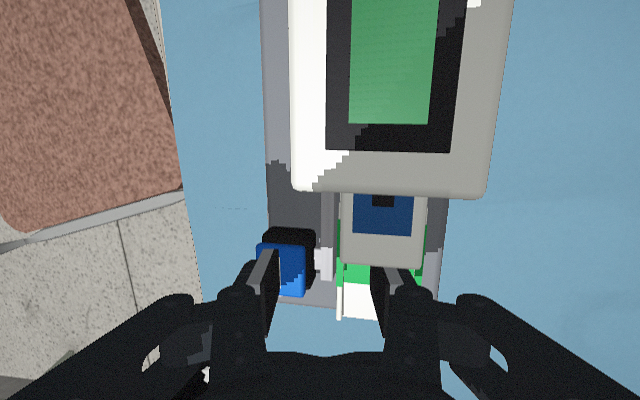

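The cassette is still and flat: its top is at z 53 along its length and its front is at about x -30, against the right finger. The key cap is at z 38, fully down, so I'm handing in.

```bash
python3 -c "
from bench import arm
print(arm.job_done())"
```

```text
the job is handed in; nothing more can be done
None
```

The job is handed in at about 6.7 s on the clock (the verdict isn't shown to me): one finger holds the key fully down (cap at z 38), and the cassette rests flat and still against the other finger with its front at about x -30, over the green band.

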